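Slide the spacer plate into the line housing and lay the conductor rod over it

ROBOT

A 7-joint arm with a two-finger parallel gripper is mounted at the origin on the work surface. World frame = base frame: x ahead of the robot, y to its left, z up, the work surface at z = 0. Lengths are in mm, angles in degrees, forces in N, time in s.
With the tool pointing down it reaches from about 425 to 1025 mm from the base axis. Payload 9.4 kg.
Tool frame: the origin (TCP) lies midway between the tips of the shut fingers; the grasp point (between the pads) lies env.hold_point_z behind it (env.hold_point_z is the distance from the TCP to the grasp point, in mm); x points along the fingers, y is the direction in which the jaws open and shut, and the axes are right-handed (so a half turn about x gives the same grasp; the last joint's range is limited). The gripper opens to 85 mm and grips with 20 to 120 N. Pads are 22 mm wide; open, the fingers measure 114 mm over their backs; the gripper's body (76 mm by 85 mm) begins 54 mm behind the grasp point. The pads swing forward as they close: fully open they stand 13 mm farther back than shut.
Start: joints at [70.892, 34.337, -0.143, 91.639, 0.103, 54.024, -4.572], TCP at [184.131, -701.227, 231.275] pointing down, gripper open.
Joint ranges: [-147.43, 147.43], [-19.82, 112.94], [-74.19, 73.91], [6.32, 146.72], [-59.91, 239.91], [6.04, 106.73], [-150.56, 150.56]. Speed limits (degrees/s): [127.2, 127.2, 172.46, 172.46, 180, 180, 180].

INTERFACE

Orientations are given as [roll, pitch, yaw] about the fixed x, y, z axes, in that order (R = Rz(yaw) Ry(pitch) Rx(roll)).
In Python, from station import env gives the robot as it stands. The module is installed in compiled form; this text tells all that it offers.
- The arm moves only by the tool move_arm, never from a script. Its argument "rows" is one flat list of numbers, 5 for each row, row after row: the shift along the tool's x, y, z in units of 40 mm (1.0 is 40 mm), then the turn about the tool's x in units of 6 degrees (1.0 is 6 degrees), then the opening, from 0 (shut) to 1 (fully open). A call has 1 to 12 rows; each row is the pose to reach, as a shift and turn from the pose commanded when the call began, along the tool's axes at that moment; what a row does not reach only later rows make up. A row lasts 1/10 s, in which the tool goes at most 50 mm and 8.59 degrees, less where a joint would pass 70% of its speed; a pose out of reach is approached as far as the arm can. A call with a gripper value outside its range is refused whole. The fingers move at their own pace and stop on an object; "force" is the grip in N (left out, the last holds). Time passes only in rows, so rows that repeat a pose let the fingers close. It gives the time, the measured TCP pose, the force and the opening at its end, in the units of the state.
- env.sense(): the state, without advancing time (a new reading comes with each control period).
- env.grab_frame(name): name is "side" or "top"; returns a dict with "img" (384x512x3 uint8, red, green, blue), "camera_matrix" (3x3 intrinsics, pixels), "T" (4x4, takes a point from camera to world coordinates). Camera axes: x right, y down, z forward; pixel columns grow to the right and rows downward; lengths in mm; the calibration is good to about 2 mm. A picture is of the moment at which its call begins. There is no depth.
- env.hand_in(): hands the job in, once; it reports no verdict.
Trained networks look in a picture, given as the dict that the camera call returned (one of the last four; its "shot" number tells which), for a name from the list of things; names that differ only in an ending like _2 or _b are one class to them, and where a whole thing is asked for, a point or a joint stands for the part that bears it (a point fixed in the world has none). Each returns a list of dicts, best first, with "confidence" (0 to 1); they miss things now and then, are a little off and sometimes report something else, mostly with a low value. They report only what shows in the picture. A call takes as long as a camera call. They do not tell look-alikes from the thing itself.
- env.boxes_of(target, picture): "location" ([x, y, z] in mm, in world coordinates, good to about 4 mm: the middle of the surface that is visible of it).
- env.spot_point(target, picture): "location" ([x, y, z] in mm, in world coordinates, good to about 4 mm: a listed point, or the origin of a listed thing).
The state is a dict: "t": time; "joint_pos": joint angles; "qd": joint speeds; "effort": joint torques, N m; "position": TCP position; "tool_rot": TCP orientation; "contact_force": force on the tool from outside, world axes, zero at the start; "torque": the same for the moment, N m; "finger_gap": opening from 0.0 (shut) to 1.0 (fully open).
Only numpy, scipy, OpenCV 4.12 (cv2) and the standard library are available. Lean on these libraries where they do the work, as an engineer would, in place of code of your own. Each camera call takes 0.05 s, during which the arm holds its last target.

TASK

Slide the square spacer plate across the open deck of the gold housing and over the raised lip, so that it drops flat onto the bottom of the pocket; slide it, do not lift it off the housing. Then take the longer of the two rods out of the grey rest and lay it across the pocket in both white V saddles, centred between the two end connectors; set it down gently, do not drop it. Leave the shorter rod in the rest and do not knock the other things on the bench about.

Things in the scene. Friction and masses are not known exactly. Their poses are not given: they have to be found in the camera images.
- housing: Gold milled aluminium housing, fixed. Origin on the bench under the middle of the lip's inner face. Axes of all housing points: +y the way the plate is pushed, x across, z up. Open deck: y -165 to 0 mm, x -75 to 75, 20 mm above the bench, nothing behind or beside it. Beyond the pocket (y 103 to 130) a land 27 mm high. End walls 60 mm high at x -106 to -100 and 100 to 106, y 0 to 130, with connectors outside.
- lip (a point): Middle of the inner top edge of the raised lip between deck and pocket, 23 mm above the bench, housing axes. The lip's top is flat for 4 mm towards -y, then slopes down 3 mm to the deck by y -13 mm; its inner face is upright, 8 mm down to the pocket floor. It runs x -61 to 61.
- pocket (a point): Where the plate's centre (half-way up) will be once it lies in the pocket, 19 mm above the bench, housing axes. Pocket: 106 mm wide (x), 103 mm long (y, starting at the lip), floor 15 mm above the bench. Ribs along its two x sides, 34 mm high above the bench, 11 mm thick; at the lip they flare: gap 120 mm at the lip's inner face, 106 mm from 8 mm on.
- plate_center (a point): Square bare aluminium spacer plate 100 x 100 x 8 mm, 220 g, four screw recesses on top: its centre, half-way up; axes along its edges. Starts on the deck, up to 14 degrees askew, off the middle line, clear of the lip. Too wide to grasp: push its edges. It rides up the lip, tips over it and drops once its back edge is past the lip's inner face; then its top is level with the lip.
- rod_center (a point): The longer of two plain steel rods (the inner conductor): 12 mm diameter, 160 mm long, about 100 g; the point is its centre, x runs along it. It starts level in one of the two V notches of the rest, its axis 50 mm above the bench.
- short_rod_center (a point): The shorter rod, also 12 mm diameter, 110 mm long: its centre, x along it. It lies in the other notch of the rest and stays there.
- rod_seat (a point): Where the rod's centre will be when it lies in both white V saddles, above the middle of the pocket, 50 mm above the bench; housing axes, the rod along x. Each saddle is a 90 degree V block with its top 60 mm above the bench, V 37 mm wide at the top, at x 66 to 76 and -66 to -76 mm. Inner faces of the connector walls at x -100 and 100: 20 mm free at each end of a centred rod.
- rest: Grey rod rest, fixed, 110 (x) by 140 mm (y); origin under its centre on the bench. Two boards 8 mm thick at x -42 and 42, 56 mm high, each with V notches at y -35 and 35: the rods lie along x, one in each pair. Between the boards the rods are free down to the base, whose top is 8 mm above the bench.
- parts_bin: Blue open parts bin with small hardware, 160 x 110 x 65 mm, fixed; origin under its centre. The rest and this bin stand on opposite sides of the housing, either way round.
- connector: Loose spare coaxial connector, 26 x 26 mm flange, 24 mm tall, standing on the bench beside the deck (+x side); origin under its centre. Leave it.
- multimeter: Orange multimeter lying on its back, 175 x 90 x 42 mm, beyond the housing; origin under its centre. Leave it.
- reel: Red wire reel, 80 mm diameter, 38 mm tall, beyond the housing; origin under its centre. Leave it.
- flux_bottle: White bottle, 44 mm diameter, 95 mm tall, beyond the housing; origin under its centre. Leave it.
- screwdriver: Screwdriver with green handle, 190 mm long, 26 mm thick, lying on the bench beside the deck of the housing (-x side); origin under its middle, x towards the tip. Leave it.
- rod: The longer rod itself; its origin is the same point as point rod_center.
- plate: The spacer plate itself; its origin is the centre of its underside.
- short_rod: The shorter rod itself; origin at its centre.
Things that resemble listed ones, but are neither listed nor needed, are in the scene too. There is more than one size of the plate; the job needs the middle-sized.

How it is judged:
By the outcome, as a careful person would: the job done as asked, in the order asked, and still so for the second after the job is handed in, with the robot touching nothing.
It also fails if it takes over 72 s, if anything falls off the work surface, if the arm or the gripper's body presses on something with over 40 N, if the wrist force passes 120 N, or if a joint passes its speed limit or range.

## Working session

There is one attempt and no reset: what is moved stays moved. The work goes in short steps, Python scripts to look and compute and a tool call to move; the robot and the scene stay as the last step left them, time stands still between calls to the robot, and variables do not carry over. Pictures are saved under pics/ and viewed, and the job is handed in when it is done.

Besides the shell and the picture viewer there is one more tool, called after ">>>" as name(argument=value, ...), one argument or row to a line, values as JSON. move_arm: Moves the arm, as the interface text tells. Its arguments: {"type":"object","properties":{"rows":{"type":"array","items":{"type":"number"}},"force":{"type":"number"}},"required":["rows"]}

```bash
mkdir -p pics; ls
python3 - <<'E'
from station import env
import cv2
print(env.sense(), env.hold_point_z)
for n in ("top","side"):
    p=env.grab_frame(n); cv2.imwrite(f"pics/{n}0.png",cv2.cvtColor(p["img"],cv2.COLOR_RGB2BGR))
    print(n,p["camera_matrix"].tolist(),p["T"].round(3).tolist(),p["shot"])
    for t in ["housing","lip","pocket","plate_center","rod_center","short_rod_center","rod_seat","rest","parts_bin","connector","screwdriver","multimeter","plate"]:
        print(t,[( [round(v) for v in d["location"]],round(d["confidence"],2)) for d in env.spot_point(t,p)[:4]])
E
```

```text
pics
{'t': 0.0, 'joint_pos': array([70.89160794, 34.38666537, -0.14699324, 91.68062075,  0.10357788,
       54.02405298, -4.57109958]), 'qd': array([-0.00318619, -0.02881437,  0.11511211,  0.05298929,  0.01411747,
       -0.02516981,  0.11378618]), 'effort': array([ 2.71917070e-04, -7.76470613e+01,  1.56477224e+00, -2.58005190e+01,
        1.22794742e-02,  8.99907318e-03, -2.98396094e-05]), 'position': array([ 184.01866852, -700.76855693,  230.39148245]), 'tool_rot': array([-84.98490375,  89.90878984, 109.73467345]), 'contact_force': array([ 0.69533357, -0.63930721, -0.27730855]), 'torque': array([ 0.04039939,  0.01788884, -0.0293052 ]), 'finger_gap': 0.9981918785755055} 18.700000000000003
top [[366.77529614527054, 0.0, 251.37070628043926], [0.0, 366.77529614527054, 187.74434923894523], [0.0, 0.0, 1.0]] [[0.012, -0.992, 0.127, 388.99], [-1.0, -0.011, 0.009, 4.383], [-0.007, -0.127, -0.992, 920.194], [0.0, 0.0, 0.0, 1.0]] 1
housing [([541, -13, -1], 0.89), ([661, -90, -2], 0.46)]
lip [([545, -11, 22], 0.82), ([502, -328, 51], 0.68)]
pocket [([535, 37, 21], 0.86), ([754, 197, 2], 0.34)
[... 848 characters left out ...]
p [([546, -10, 25], 0.79)]
pocket [([533, 37, 18], 0.66), ([548, -121, 22], 0.47)]
plate_center [([229, -263, 7], 0.78), ([543, -119, 22], 0.73), ([677, -380, 2], 0.47), ([779, 28, -5], 0.29)]
rod_center [([750, 200, 1], 0.72), ([500, -327, 49], 0.61)]
short_rod_center [([662, -88, -1], 0.65), ([494, -396, 49], 0.44)]
rod_seat [([536, 35, 52], 0.58)]
rest [([497, -358, 0], 0.94)]
parts_bin [([464, 381, 1], 0.93), ([546, -119, 26], 0.73)]
connector [([662, -87, 1], 0.61), ([539, 37, 52], 0.26)]
screwdriver [([414, -103, 2], 0.59), ([495, -397, 50], 0.46)]
multimeter [([762, -172, 4], 0.68), ([463, 382, 1], 0.66)]
plate [([543, -117, 18], 0.81), ([680, -382, -1], 0.77), ([223, -263, 4], 0.76)]
```

View pics/top0.png

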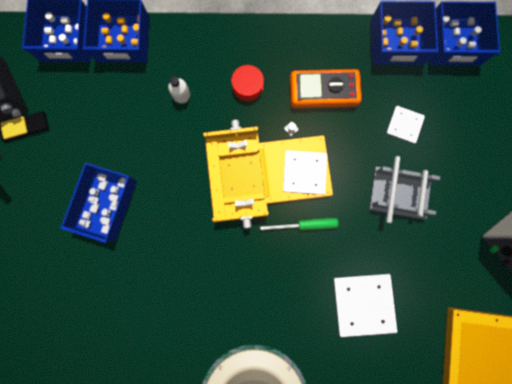

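View pics/side0.png

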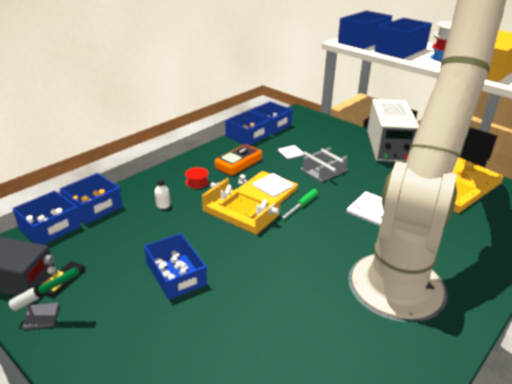

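The top view shows the plate at about px (305,172) on the deck. The housing's pocket is at (241,180), the screwdriver at (300,225) and the loose connector at (291,128). The rest is at (402,193), with the left rod at about x=394 and the right one at about x=424. Next I'll zoom in for precise poses.

Run:
```python
import cv2
a=cv2.imread("pics/top0.png")
cv2.imwrite("pics/top0_h.png",cv2.resize(a[115:235,195:345],None,fx=5,fy=5,interpolation=cv2.INTER_CUBIC))
cv2.imwrite("pics/top0_r.png",cv2.resize(a[145:230,360:450],None,fx=7,fy=7,interpolation=cv2.INTER_CUBIC))
a=cv2.imread("pics/side0.png")
cv2.imwrite("pics/side0_h.png",cv2.resize(a[130:240,195:355],None,fx=5,fy=5,interpolation=cv2.INTER_CUBIC))
```

```text
(no output)
```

View pics/top0_h.png

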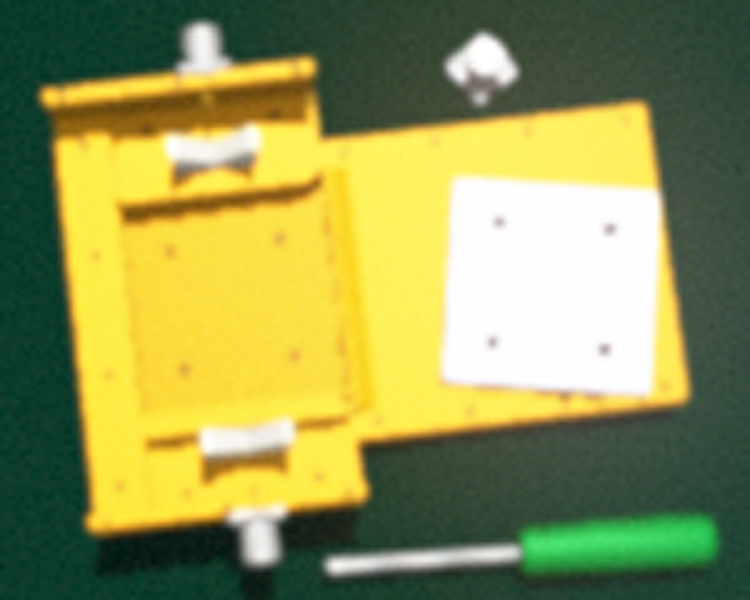

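View pics/top0_r.png

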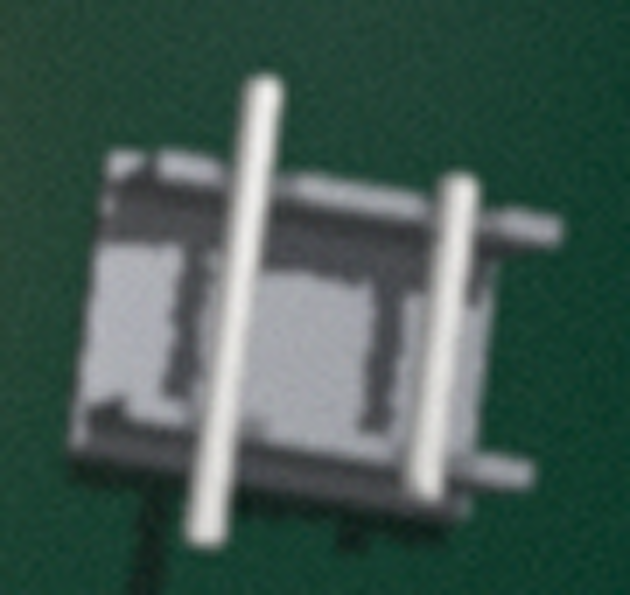

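View pics/side0_h.png

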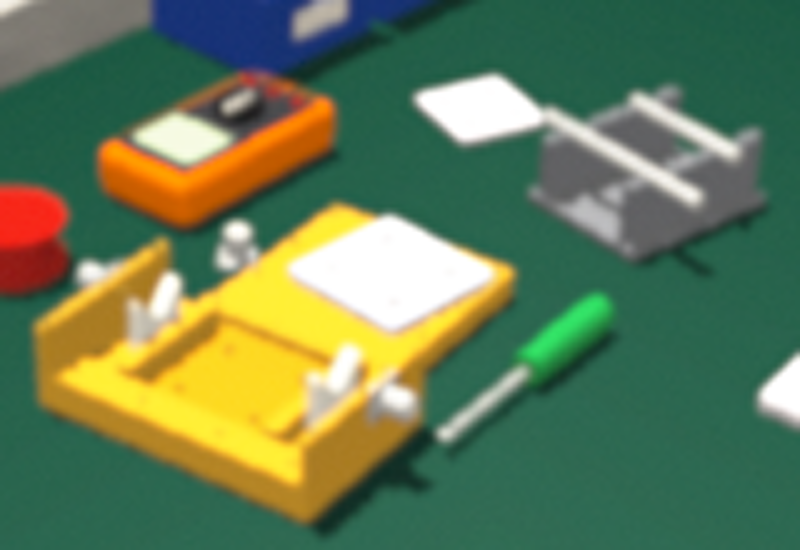

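```bash
cat > fit.py <<'E'
import numpy as np
from scipy.optimize import least_squares
Kt=np.array([[366.775,0,251.371],[0,366.775,187.744],[0,0,1]]);Ks=np.array([[471.132,0,261.619],[0,471.132,192.704],[0,0,1]])
def proj(P,K,T):
    P=np.atleast_2d(P); c=(P-T[:3,3])@T[:3,:3]; q=c@K.T; return q[:,:2]/q[:,2:]
def pose(L,p):
    L=np.atleast_2d(np.array(L,float)); a=np.radians(p[2]); R=np.array([[np.cos(a),-np.sin(a),0],[np.sin(a),np.cos(a),0],[0,0,1]])
    return L@R.T+[p[0],p[1],0]
def fit(obs,p0):
    # obs: list of (K,T,local,pix)
    f=lambda p:np.concatenate([(proj(pose(l,p),K,T)-u).ravel() for K,T,l,u in obs])
    r=least_squares(f,p0,loss='soft_l1'); return r.x,r.fun
def crop(pts,ox,oy,s): return (np.array(pts,float)+.5)/s-.5+[ox,oy]
E
python3 - <<'E'
from fit import *
from station import env
Tt=env.grab_frame("top")["T"];Ts=env.grab_frame("side")["T"]; np.save("Tt.npy",Tt);np.save("Ts.npy",Ts)
ct=lambda p:crop(p,195,115,5); cs=lambda p:crop(p,195,130,5); cr=lambda p:crop(p,360,145,7)
ht=(Kt,Tt,[[75,-165,20],[-75,-165,20],[106,130,60],[106,0,60],[-106,130,60],[-106,0,60]],ct([[647,101],[692,403],[40,90],[314,57],[90,533],[368,498]]))
hs=(Ks,Ts,[[75,-165,20],[-75,-165,20],[106,130,60],[106,0,60],[-106,130,0],[106,130,0]],cs([[338,203],[517,267],[36,325],[166,238],[308,524],[42,404]]))
for n,o,p0 in [("h top",[ht],[545,-10,5]),("h side",[hs],[545,-10,5]),("h both",[ht,hs],[545,-10,5])]:
    p,r=fit(o,p0); print(n,p.round(1),np.abs(r).max().round(1)); H=p if n=="h both" else None
    if n=="h top":Ht=p
    if n=="h side":Hs=p
sq=[[50,50,28],[50,-50,28],[-50,-50,28],[-50,50,28]]
pt=(Kt,Tt,sq,ct([[454,177],[661,189],[652,396],[442,381]]))
ps=(Ks,Ts,sq,cs([[288,268],[392,213],[496,268],[393,333]]))
for n,o,hh in [("t",[pt],Ht),("s",[ps],Hs),("b",[pt,ps],H)]:
    p,r=fit(o,[543,-120,0]); a=np.radians(hh[2]);d=p[:2]-hh[:2]
    print("plate",n,p.round(1),np.abs(r).max().round(1),"in housing",d@[np.cos(a),np.sin(a)],d@[-np.sin(a),np.cos(a)],p[2]-hh[2])
rt=(Kt,Tt,[[80,0,53],[-80,0,53]],cr([[264,76],[206,547]]))
rs=(Ks,Ts,[[80,0,53],[-80,0,53]],cs([[545,110],[702,200]]))
for n,o in [("t",[rt]),("s",[rs]),("b",[rt,rs])]:
    p,r=fit(o,[500,-327,0]); print("rod",n,p.round(1),r.round(1))
s=env.sense(); print(s["position"],s["tool_rot"],s["t"])
from scipy.spatial.transform import Rotation as R
print(R.from_euler("xyz",s["tool_rot"],degrees=True).as_matrix().round(3))
E
```

```text
h top [542.5 -14.    7.5] 1.1
h side [542.6 -15.9   7.4] 0.7
h both [542.3 -14.5   7.4] 1.4
plate t [ 544.4 -119.3   -3.2] 0.7 in housing -11.82501224835513 -104.65197348960115 -10.659638614452014
plate s [ 544.3 -120.5   -3.3] 1.5 in housing -11.761668644692735 -104.01100970268665 -10.721835047541237
plate b [ 544.2 -119.6   -3.2] 1.3 in housing -11.676753894970693 -104.4781342835872 -10.657696649211836
rod t [ 501.1 -324.8   -9. ] [-0.1  0.7  0.1 -0.7]
rod s [ 501.9 -326.    -8.9] [ 0.2  0.4 -0.2 -0.4]
rod b [ 501.2 -324.9   -9. ] [-0.1  0.7  0.2 -0.7  0.1  0.6 -0.2 -0.2]
[ 184.12506239 -701.20939989  231.25381171] [-58.7578364   89.99703293 135.95472279] 1.5
[[-0.     0.254 -0.967]
 [ 0.    -0.967 -0.254]
 [-1.    -0.     0.   ]]
```

Fit results: the housing is at (542.4, -14.5) with yaw 7.4°. In housing axes the plate is at (-11.7, -104.5), skewed -10.7°. I'll push its -x edge behind centre first, which centres it and turns it straight in one move, then push from the back with two fingers.

```bash
cat > go.py <<'E'
import numpy as np, sys
from station import env
from scipy.spatial.transform import Rotation as R
H=np.array([542.5,-14.3,7.4])
def h2w(x,y): 
    a=np.radians(H[2]); return np.array([H[0]+x*np.cos(a)-y*np.sin(a),H[1]+x*np.sin(a)+y*np.cos(a)])
def w2h(x,y):
    a=np.radians(H[2]); d=np.array([x,y])-H[:2]; return np.array([d@[np.cos(a),np.sin(a)],d@[-np.sin(a),np.cos(a)]])
def to(w,z,yaw):
    "units of shift/turn from the present pose to world xy, z, tool-y heading yaw"
    s=env.sense(); M=R.from_euler("xyz",s["tool_rot"],degrees=True).as_matrix()
    d=M.T@(np.array([*w,z])-s["position"])/40
    cur=np.degrees(np.arctan2(M[1,1],M[0,1])); t=-((yaw-cur+180)%360-180)/6
    print("shift",d.round(3),"turn",round(t,3),"yaw now",round(cur,2),"t",round(s["t"],2),"gap",round(s["finger_gap"],3))
def show():
    s=env.sense(); M=R.from_euler("xyz",s["tool_rot"],degrees=True).as_matrix()
    print("hous",w2h(*s["position"][:2]).round(1),"z",s["position"][2].round(1),"yaw-H",(np.degrees(np.arctan2(M[1,1],M[0,1]))-H[2]).round(2),"F",s["contact_force"].round(1),"t",s["t"])
E
python3 -c "
from go import *
to(h2w(-97,-108),120,7.4)"
```

```text
shift [  2.782 -11.965 -10.278] turn -13.781 yaw now -75.29 t 1.5 gap 0.995
```

>>> move_arm(
  rows=[2, -11.97, -10.28, -13.78, 0, 2, -11.97, -10.28, -13.78, 0, 2, -11.97, -10.28, -13.78, 0, 2, -11.97, -10.28, -13.78, 0, 2, -11.97, -10.28, -13.78, 0, 2, -11.97, -10.28, -13.78, 0, 2, -11.97, -10.28, -13.78, 0, 2, -11.97, -10.28, -13.78, 0, 2, -11.97, -10.28, -13.78, 0, 2, -11.97, -10.28, -13.78, 0, 2, -11.97, -10.28, -13.78, 0, 2, -11.97, -10.28, -13.78, 0],
)

```text
t: 2.7
position: [445.3, -164.5, 155.8]
tool_rot: [66.5, 90.0, -16.2]
contact_force: [1.2, -0.3, -0.4]
finger_gap: -0.002
```

```bash
python3 -c "
from go import *
show(); to(h2w(-97,-108),25,7.4)"
```

```text
hous [-115.7 -136.4] z 155.8 yaw-H -0.04 F [ 1.2 -0.3 -0.4] t 2.7
shift [ 3.27   0.466 -0.711] turn -0.007 yaw now 7.36 t 2.7 gap -0.002
```

>>> move_arm(
  rows=[0, 0.47, -0.71, 0, 0, 0, 0.47, -0.71, 0, 0, 1.2, 0.47, -0.71, 0, 0, 2.3, 0.47, -0.71, 0, 0, 3.0, 0.47, -0.71, 0, 0, 3.0, 0.47, -0.71, 0, 0, 3.0, 0.47, -0.71, 0, 0],
)

```text
t: 3.4
position: [459.3, -135.7, 36.0]
tool_rot: [-81.7, 89.9, -164.4]
contact_force: [-0.0, -0.0, -0.2]
finger_gap: -0.001
```

```bash
python3 -c "
from go import *
show(); to(h2w(-97,-108),25,7.4)
import cv2
p=env.grab_frame('top');a=cv2.cvtColor(p['img'],cv2.COLOR_RGB2BGR)
cv2.imwrite('pics/top1.png',cv2.resize(a[115:235,195:345],None,fx=5,fy=5,interpolation=cv2.INTER_CUBIC))
p=env.grab_frame('side');a=cv2.cvtColor(p['img'],cv2.COLOR_RGB2BGR)
cv2.imwrite('pics/side1.png',cv2.resize(a[130:240,195:355],None,fx=5,fy=5,interpolation=cv2.INTER_CUBIC))
"
```

```text
hous [ -98.2 -109.7] z 36.0 yaw-H -0.01 F [-0.  -0.  -0.2] t 3.4
shift [ 0.276  0.03  -0.043] turn -0.002 yaw now 7.39 t 3.4 gap -0.001
```

View pics/top1.png

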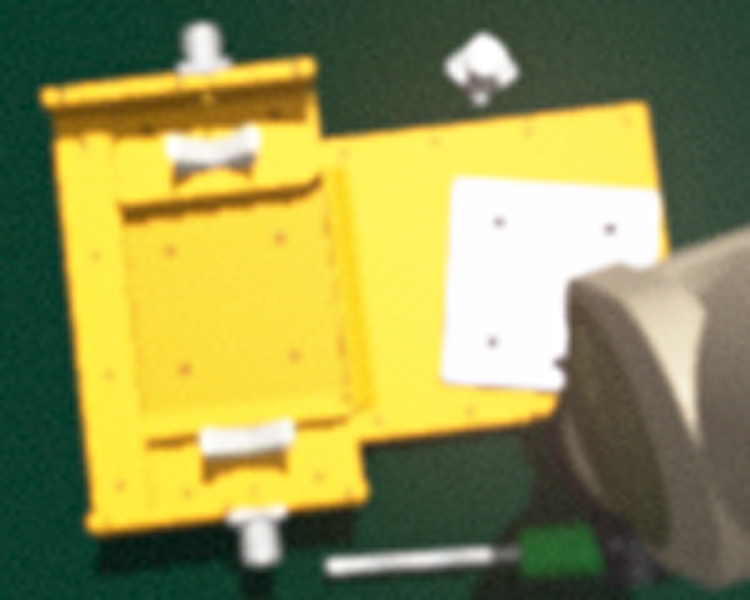

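View pics/side1.png

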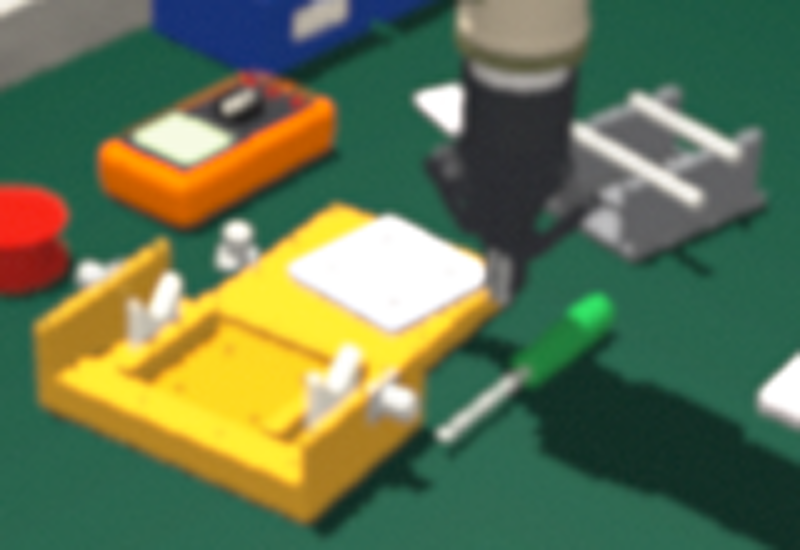

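>>> move_arm(
  rows=[0.27, 0, 0, 0, 0, 0.27, 0.1, -0.04, 0, 0, 0.27, 0.2, -0.04, 0, 0, 0.27, 0.3, -0.04, 0, 0, 0.27, 0.38, -0.04, 0, 0, 0.27, 0.46, -0.04, 0, 0, 0.27, 0.54, -0.04, 0, 0, 0.27, 0.62, -0.04, 0, 0, 0.27, 0.7, -0.04, 0, 0, 0.27, 0.75, -0.04, 0, 0],
)

```text
t: 4.5
position: [488.8, -130.0, 24.9]
tool_rot: [-87.1, 89.9, -169.7]
contact_force: [-1.0, -0.1, -0.1]
finger_gap: 0.0
```

```bash
cat > look.py <<'E'
import sys,cv2
from go import *
n=sys.argv[1]
p=env.grab_frame('side');a=cv2.cvtColor(p['img'],cv2.COLOR_RGB2BGR)
show()
cv2.imwrite(f'pics/side{n}.png',cv2.resize(a[130:240,195:355],None,fx=5,fy=5,interpolation=cv2.INTER_CUBIC))
if len(sys.argv)>2:
    p=env.grab_frame('top');a=cv2.cvtColor(p['img'],cv2.COLOR_RGB2BGR)
    cv2.imwrite(f'pics/top{n}.png',cv2.resize(a[115:235,195:345],None,fx=5,fy=5,interpolation=cv2.INTER_CUBIC))
E
python3 look.py 2
```

```text
hous [ -67.8 -107.8] z 24.9 yaw-H -0.01 F [-0.3 -0.6 -0.1] t 4.55
```

View pics/side2.png

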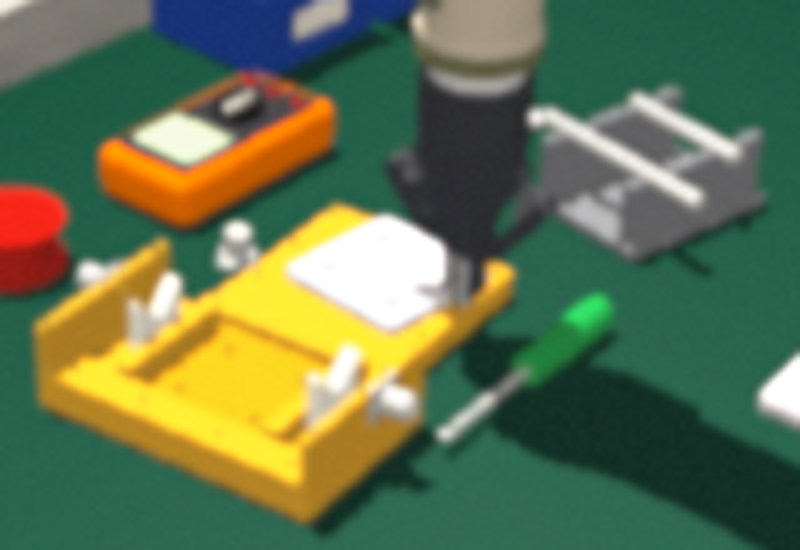

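>>> move_arm(
  rows=[0, 0.08, 0, 0, 0, 0, 0.15, 0, 0, 0, 0, 0.2, 0, 0, 0],
)

```text
t: 4.85
position: [497.2, -128.9, 25.0]
tool_rot: [111.3, 90.0, 28.7]
contact_force: [-1.1, 1.1, 0.1]
finger_gap: 0.001
```

```bash
python3 look.py 3
```

```text
hous [ -59.2 -107.8] z 25.0 yaw-H 0.0 F [-0.8 -0.7 -0.5] t 4.9
```

View pics/side3.png

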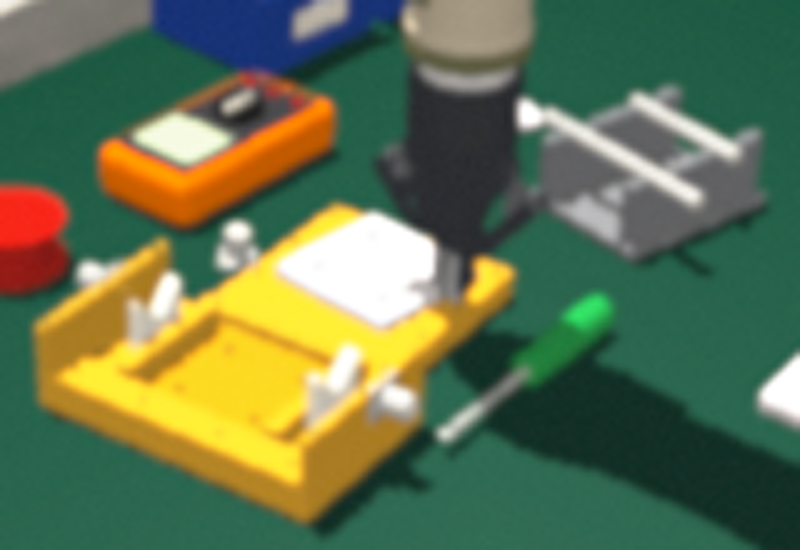

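```bash
cat > pl.py <<'E'
from fit import *
from go import H
Ts=np.load("Ts.npy");Tt=np.load("Tt.npy")
Hs=np.array([542.6,-15.9,7.4]);Ht=np.array([542.5,-14,7.5])
C={"pp":[50,50,28],"pm":[50,-50,28],"mm":[-50,-50,28],"mp":[-50,50,28]}
def plate(cam,d):
    K,T,cc,hh=(Ks,Ts,lambda p:crop(p,195,130,5),Hs) if cam=="s" else (Kt,Tt,lambda p:crop(p,195,115,5),Ht)
    p,r=fit([(K,T,[C[k] for k in d],cc(list(d.values())))],[543,-120,4])
    a=np.radians(hh[2]);v=p[:2]-hh[:2]
    print("plate in housing",(v@[np.cos(a),np.sin(a)]).round(1),(v@[-np.sin(a),np.cos(a)]).round(1),(p[2]-hh[2]).round(1),"res",r.round(1))
E
python3 -c "
from pl import *
plate('s',dict(pp=[275,268],pm=[376,210],mp=[380,327]))"
```

```text
plate in housing -3.0 -99.1 -10.0 res [ 0.1 -0.2 -0.1  1.2  0.  -0.5]
```

>>> move_arm(
  rows=[0, -0.3, 0, 0, 0, 0, -0.35, 0.3, 0, 0, 0, -0.35, 0.63, 0, 0, 0, -0.2, 0.63, 0, 0, 0, -0.1, 0.63, 0, 0, 0, 0, 0.63, 0, 0, 0, 0.08, 0.63, 0, 0, 0, 0.14, 0.63, 0, 0, 0, 0.14, 0.63, 0, 0],
)

```text
t: 5.8
position: [506.2, -152.8, 25.0]
tool_rot: [116.6, 90.0, 34.0]
contact_force: [-0.6, 0.2, -0.4]
finger_gap: -0.002
```

```bash
python3 look.py 4 t
```

```text
hous [ -54.  -132.7] z 25.0 yaw-H 0.03 F [-0.2 -0.5 -0. ] t 5.85
```

View pics/side4.png

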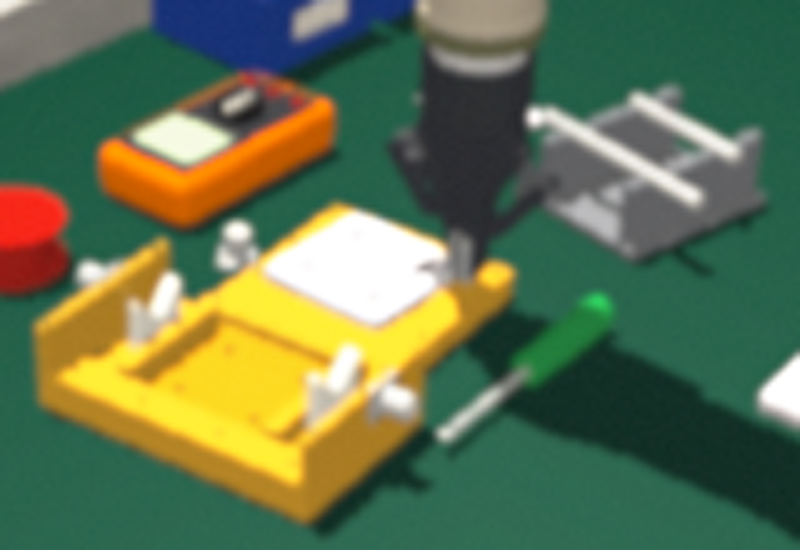

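View pics/top4.png

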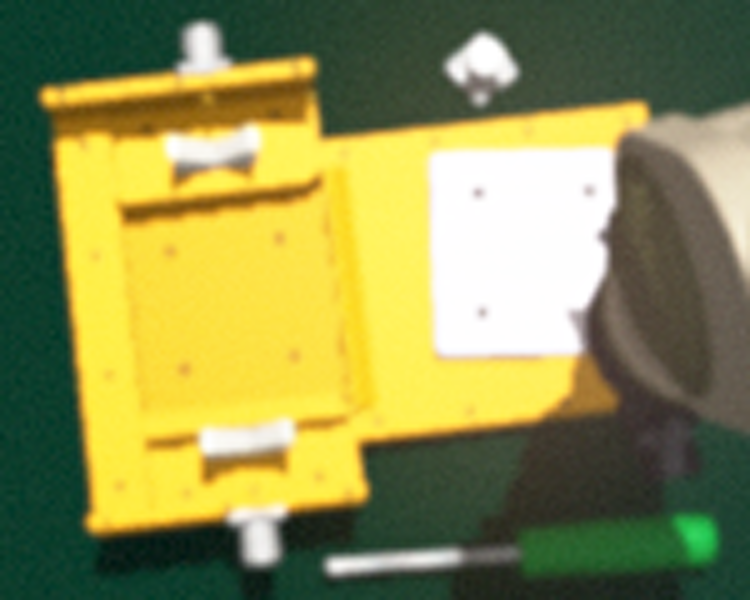

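```bash
python3 -c "
from pl import *
plate('s',dict(pp=[262,268],pm=[357,207],mp=[378,327]))
plate('t',dict(pp=[429,149],mp=[436,358]))"
```

```text
plate in housing 5.5 -97.3 -5.3 res [ 0.4  0.1 -0.1  1.3 -0.3 -1.1]
plate in housing 6.4 -98.0 -5.5 res [ 0.  1. -0. -1.]
```

>>> move_arm(
  rows=[0, -0.4, 0, 0, 0, 0, -0.5, 0.7, 0, 0.2, 0, -0.5, 1.38, 0, 0.4, 0, 0.5, 1.38, 0, 0.6, 0, 1.4, 1.38, 0, 0.6, 0, 1.4, 1.38, 0, 0.6, 0.2, 1.4, 1.38, 0, 0.6, 0.35, 1.4, 1.38, 0, 0.6, 0.42, 1.4, 1.38, 0, 0.6, 0.42, 1.4, 1.38, 0, 0.6],
)

```text
t: 6.9
position: [567.2, -200.7, 7.4]
tool_rot: [-100.8, 89.9, 176.6]
contact_force: [0.0, 0.0, 0.2]
finger_gap: 0.604
```

```bash
python3 look.py 5
```

```text
hous [   1.  -188.1] z 7.8 yaw-H -0.0 F [-0.3 -0.9  1. ] t 6.95
```

View pics/side5.png

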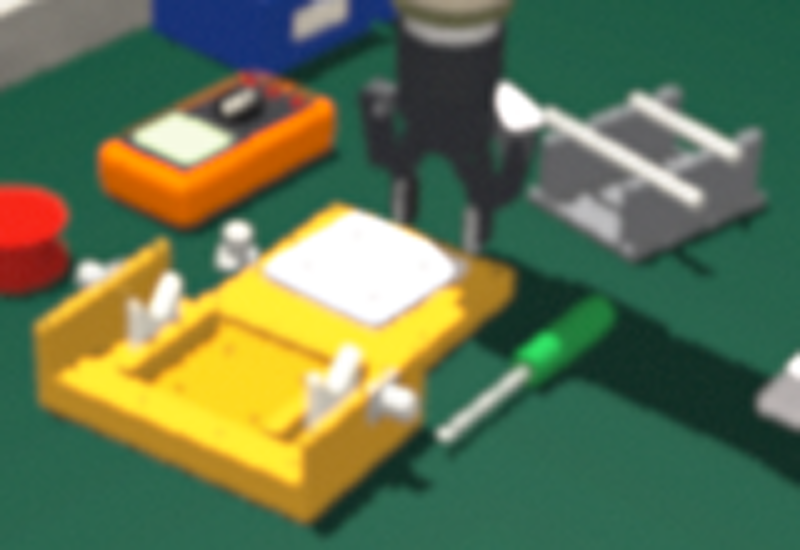

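Slowly lower to find the bench contact with the fingers at 0.6 open.

>>> move_arm(
  rows=[0.08, 0, 0, 0, 0.6, 0.12, 0, 0, 0, 0.6, 0.15, 0, 0, 0, 0.6, 0.15, 0, 0, 0, 0.6],
)

```text
t: 7.35
position: [568.4, -200.7, 2.1]
tool_rot: [-100.5, 90.0, 176.9]
contact_force: [0.2, 0.1, 0.5]
finger_gap: 0.604
```

```bash
python3 -c "
from go import *
show()"
```

```text
hous [   1.7 -188.2] z 2.1 yaw-H -0.01 F [0.2 0.1 0.5] t 7.35
```

>>> move_arm(
  rows=[0.03, 0, 0, 0, 0.6, 0.06, 0, 0, 0, 0.6, 0.09, 0, 0, 0, 0.6, 0.11, 0, 0, 0, 0.6, 0.11, 0, 0, 0, 0.6],
)

```text
t: 7.85
position: [568.3, -200.7, -2.3]
tool_rot: [-103.5, 90.0, 173.9]
contact_force: [-0.7, 0.1, 0.6]
finger_gap: 0.603
```

```bash
python3 -c "
from go import *
show()"
```

```text
hous [   1.6 -188.2] z -2.3 yaw-H -0.0 F [-0.7  0.1  0.6] t 7.85
```

>>> move_arm(
  rows=[0.03, 0, 0, 0, 0.6, 0.06, 0, 0, 0, 0.6, 0.08, 0, 0, 0, 0.6, 0.08, 0, 0, 0, 0.6],
)

```text
t: 8.25
position: [568.6, -200.7, -3.2]
tool_rot: [29.0, 89.9, -53.6]
contact_force: [-5.3, 1.4, 26.8]
finger_gap: 0.598
```

```bash
python3 -c "
from go import *
show()"
```

```text
hous [   1.8 -188.2] z -3.2 yaw-H -0.0 F [-5.3  1.4 26.8] t 8.25
```

>>> move_arm(
  rows=[-0.69, 0, 0, 0, 0.6, -0.69, 0, 0, 0, 0.6, -0.69, 0, -0.3, 0, 0.6, -0.69, 0, -0.5, 0, 0.6, -0.69, 0, -0.6, 0, 0.6, -0.69, 0, -0.7, 0, 0.6, -0.69, 0, -0.8, 0, 0.6, -0.69, 0, -0.9, 0, 0.6, -0.69, 0, -1.0, 0, 0.6, -0.69, 0, -1.1, 0, 0.6, -0.69, 0, -1.2, 0, 0.6, -0.69, 0, -1.2, 0, 0.6],
)

```text
t: 9.45
position: [562.1, -152.3, 22.2]
tool_rot: [-151.7, 90.0, 125.8]
contact_force: [0.2, 0.9, -0.2]
finger_gap: 0.596
```

```bash
python3 look.py 6 t
```

```text
hous [   1.7 -139.7] z 22.2 yaw-H 0.03 F [-1.5 -0.3  0.3] t 9.5
```

View pics/side6.png

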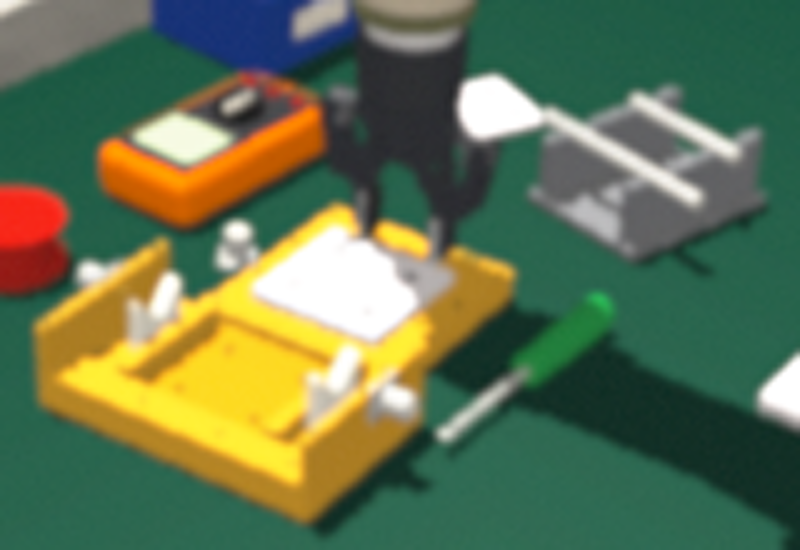

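View pics/top6.png

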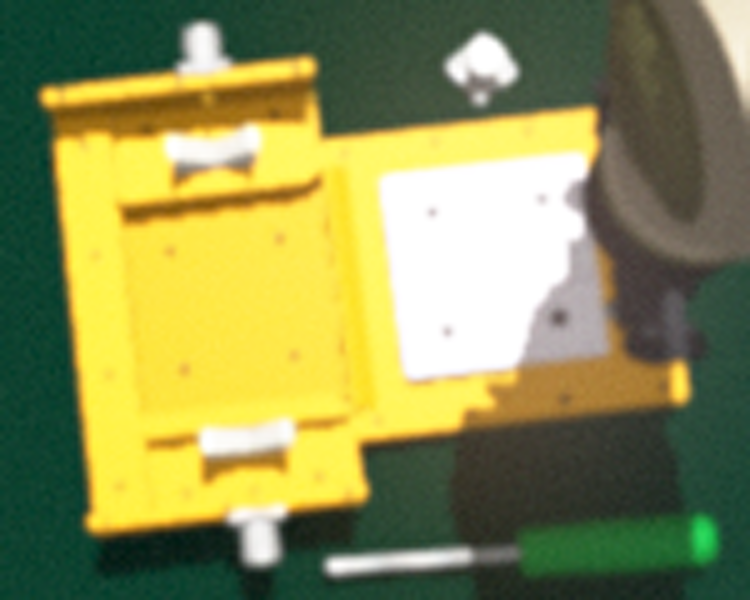

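```bash
python3 -c "
from pl import *
plate('s',dict(pp=[251,282],mp=[375,341],mm=[455,271]))
plate('t',dict(pp=[378,177],mp=[406,382],mm=[609,356]))"
```

```text
plate in housing 2.1 -78.0 -0.8 res [ 0.3  0.9 -0.4 -1.1  0.1  0.1]
plate in housing 0.3 -76.9 0.1 res [ 0.3  0.8 -0.1 -0.5 -0.2 -0.2]
```

>>> move_arm(
  rows=[0, 0, -0.1, 0, 0.6, 0, 0, -0.2, 0, 0.6, 0, 0, -0.3, 0, 0.6, 0, 0, -0.4, 0, 0.6, 0, 0, -0.5, 0, 0.6, 0, 0, -0.6, 0, 0.6, 0, 0, -0.7, 0, 0.6, 0, 0, -0.8, 0, 0.6, 0, 0, -0.9, 0, 0.6, 0, 0, -1.0, 0, 0.6, 0, 0, -1.1, 0, 0.6, 0, 0, -1.2, 0, 0.6],
)

```text
t: 10.75
position: [556.0, -105.1, 22.2]
tool_rot: [-88.2, 90.0, -170.8]
contact_force: [0.4, -1.4, 0.6]
finger_gap: 0.601
```

```bash
python3 look.py 7 t
```

```text
hous [  1.7 -91. ] z 22.2 yaw-H 0.04 F [ 0.1  0.  -0.3] t 10.8
```

View pics/side7.png

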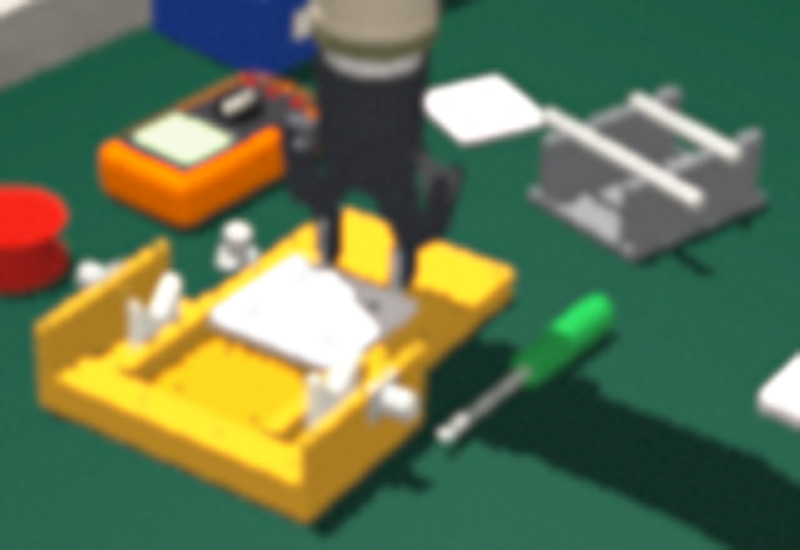

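View pics/top7.png

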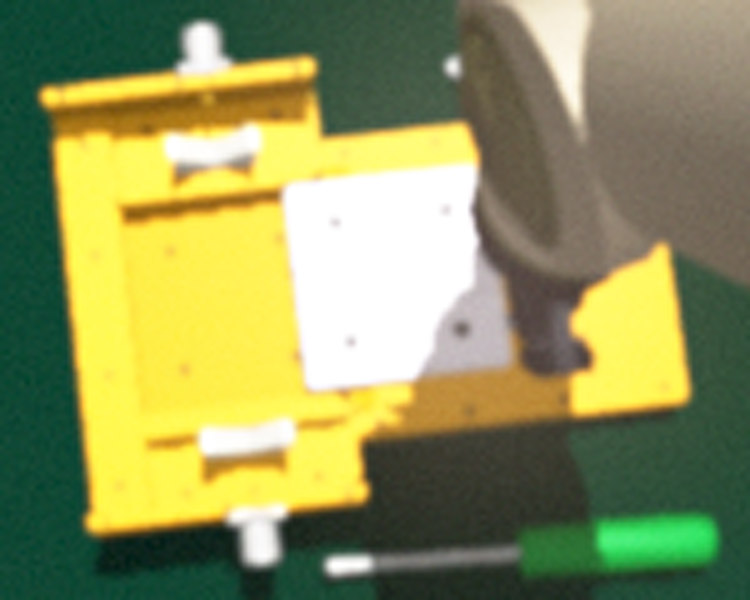

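The plate is riding over the lip, straight and centred, with its front edge at about px (285,187)–(305,390) in the top crop. I'll keep pushing.

>>> move_arm(
  rows=[0, 0, -0.1, 0, 0.6, 0, 0, -0.2, 0, 0.6, 0, 0, -0.3, 0, 0.6, 0, 0, -0.4, 0, 0.6, 0, 0, -0.5, 0, 0.6, 0, 0, -0.6, 0, 0.6, 0, 0, -0.7, 0, 0.6, 0, 0, -0.8, 0, 0.6, 0, 0, -0.9, 0, 0.6, 0, 0, -1.0, 0, 0.6, 0, 0, -1.1, 0, 0.6, 0, 0, -1.2, 0, 0.6],
)

```text
t: 12.05
position: [549.9, -57.8, 22.3]
tool_rot: [12.1, 90.0, -70.5]
contact_force: [1.1, -2.7, 1.7]
finger_gap: 0.599
```

```bash
python3 look.py 8 t
```

```text
hous [  1.8 -43.2] z 22.3 yaw-H 0.03 F [ 0.9 -2.8  1.8] t 12.1
```

View pics/side8.png

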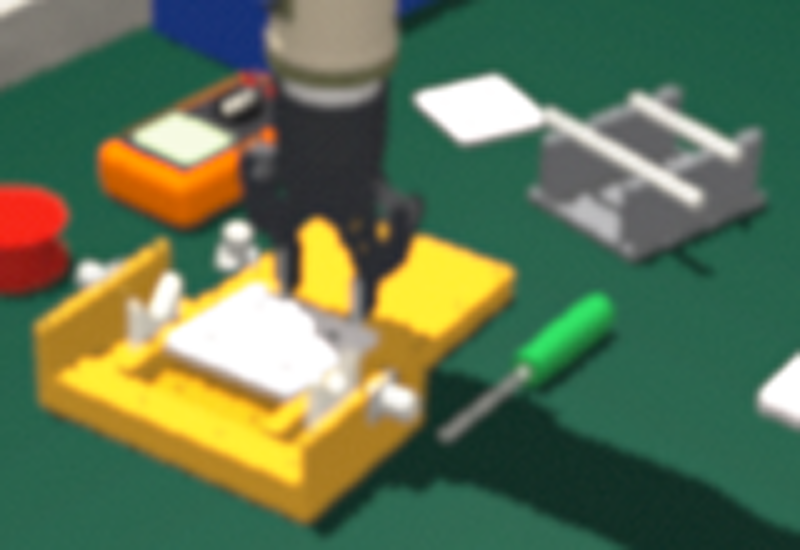

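View pics/top8.png

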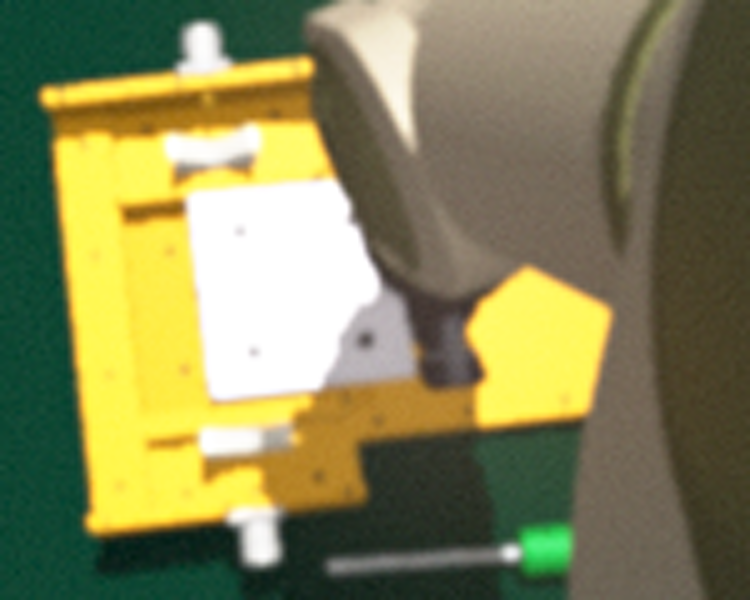

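>>> move_arm(
  rows=[0, 0, -0.1, 0, 0.6, 0, 0, -0.2, 0, 0.6, 0, 0, -0.3, 0, 0.6, 0, 0, -0.4, 0, 0.6, 0, 0, -0.5, 0, 0.6, 0, 0, -0.58, 0, 0.6, 0, 0, -0.65, 0, 0.6, 0, 0, -0.7, 0, 0.6, 0, 0, -0.75, 0, 0.6, 0, 0, -0.75, 0, 0.6],
)

```text
t: 13.15
position: [545.8, -27.5, 22.0]
tool_rot: [-145.9, 90.0, 131.5]
contact_force: [0.7, 0.5, 0.1]
finger_gap: 0.599
```

```bash
python3 look.py 9 t
```

```text
hous [  1.7 -13.7] z 22.1 yaw-H 0.03 F [-0.7 -0.3  0.7] t 13.2
```

View pics/side9.png

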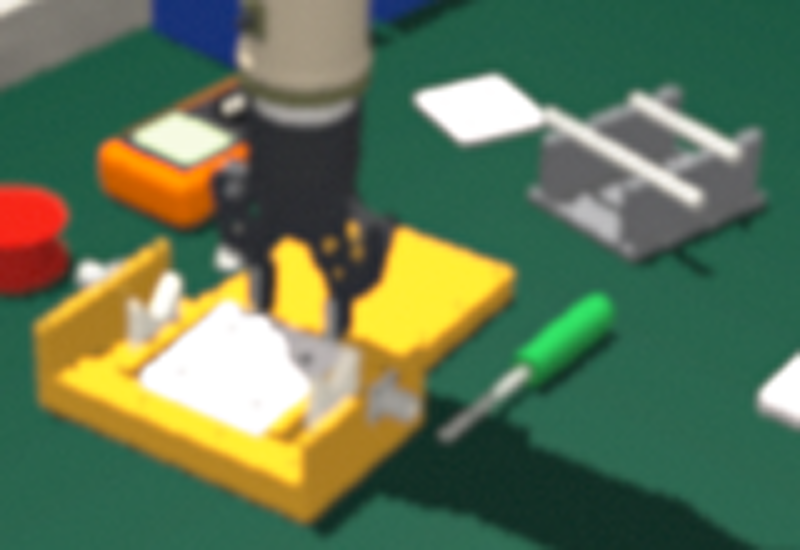

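View pics/top9.png

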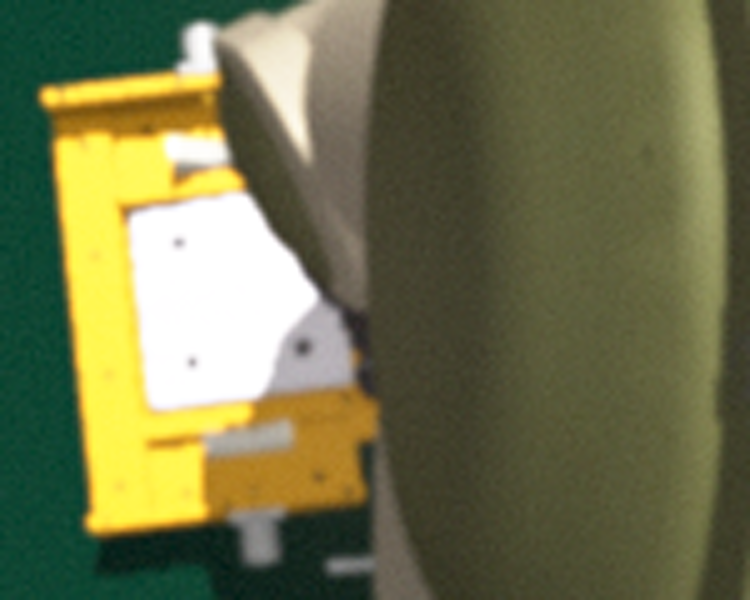

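>>> move_arm(
  rows=[0, 0, 0.5, 0, 0.6, -1.0, 0, 1.0, 0, 0.6, -2.2, 0, 2, 1.0, 0.6, -3.4, 0, 3, 2, 0.6, -4, 0, 4.2, 3, 0.6, -4, 0, 5.4, 4.4, 0.6, -4, 0, 6.5, 5.8, 0.6, -4, 0, 6.5, 7.2, 0.6],
)

```text
t: 14.05
position: [578.9, -293.0, 183.1]
tool_rot: [61.5, 89.8, -65.1]
contact_force: [-0.3, 1.0, -0.7]
finger_gap: 0.601
```

```bash
python3 look.py 10 t; python3 -c "
from go import *
to([501.3,-325],150,-99)"
```

```text
hous [   0.3 -281.2] z 182.8 yaw-H -44.45 F [ 1.5 -1.8 -0.1] t 14.1
shift [ 0.808 -1.044  1.858] turn 10.452 yaw now -36.29 t 14.15 gap 0.601
```

View pics/side10.png

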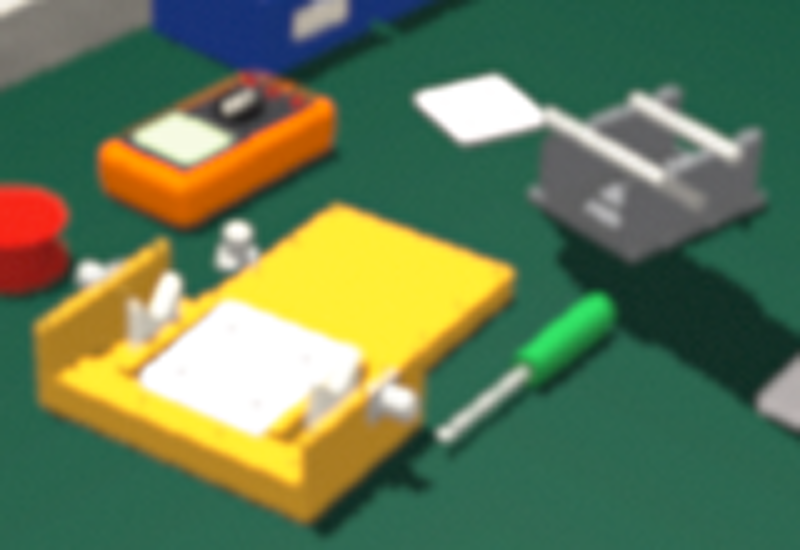

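View pics/top10.png

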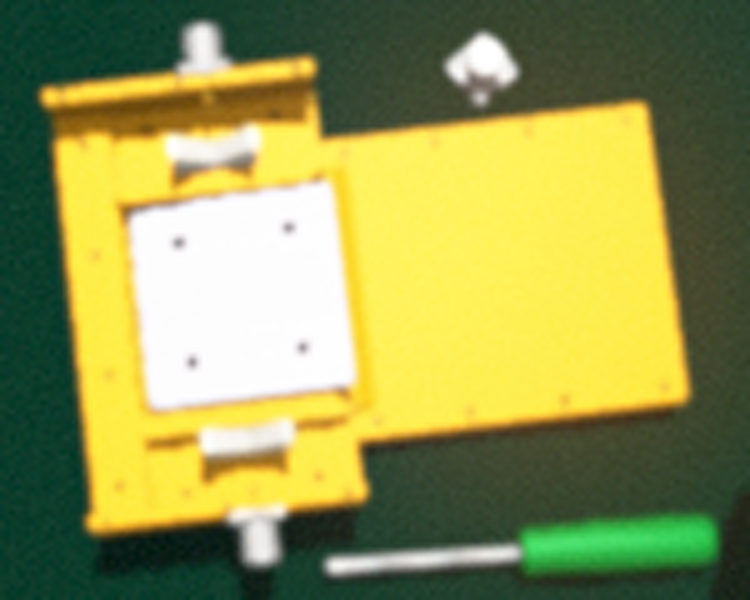

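```bash
python3 -c "
from pl import *
import pl
for z in (23,):
  for k in C: C[k][2]=z
  plate('s',dict(pp=[140,377],pm=[232,301],mm=[361,352],mp=[262,435]))
  plate('t',dict(pp=[128,211],mp=[149,411],mm=[358,388],pm=[333,179]))
L=[[50,51,23],[-50,51,23]]
inv=lambda c,ox,oy:(c-[ox,oy]+.5)*5-.5
for nm,K,T,h,ox,oy in (('t',Kt,Tt,Ht,195,115),('s',Ks,Ts,Hs,195,130)):
  for t,P in (('lip inner edge z23',[[61,0,23],[-61,0,23]]),('flat back corners y1 z23',[[50,1,23],[-50,1,23]]),('hung back y-1 z31',[[50,-1,31],[-50,-1,31]])):
    print(nm,t,inv(proj(pose(P,h),K,T),ox,oy).round(0).tolist())
"
```

```text
plate in housing 3.0 43.7 -0.2 res [ 0.  -0.5  0.2  1.2 -1.2  0.9  0.6 -1.3]
plate in housing 1.1 47.9 0.1 res [ 0.6  0.   0.8 -0.4 -0.7 -0.6 -0.7  1.7]
t lip inner edge z23 [[323.0, 169.0], [353.0, 410.0]]
t flat back corners y1 z23 [[324.0, 190.0], [349.0, 388.0]]
t hung back y-1 z31 [[328.0, 186.0], [353.0, 386.0]]
s lip inner edge z23 [[217.0, 307.0], [367.0, 368.0]]
s flat back corners y1 z23 [[230.0, 313.0], [352.0, 363.0]]
s hung back y-1 z31 [[231.0, 302.0], [354.0, 351.0]]
```

The plate's back edge is at about (333,179)–(358,388) in the top view. That matches a plate still hung on the lip, so it needs a few mm more. I'll go back and finish the push.

```bash
python3 -c "
from go import *
to(h2w(0,-45),60,7.4)"
```

```text
shift [ 3.047 -4.037 -4.202] turn -7.282 yaw now -36.29 t 14.15 gap 0.601
```

>>> move_arm(
  rows=[0, -4.04, -4.2, -7.2, 0.6, 0, -4.04, -4.2, -7.2, 0.6, 0, -4.04, -4.2, -7.2, 0.6, 0, -4.04, -4.2, -7.2, 0.6, 1, -4.04, -4.2, -7.2, 0.6, 2, -4.04, -4.2, -7.2, 0.6, 3, -4.04, -4.2, -7.2, 0.6, 3, -4.04, -4.2, -7.2, 0.6, 3, -4.04, -4.2, -7.2, 0.6],
)

```text
t: 15.05
position: [546.1, -54.1, 62.4]
tool_rot: [-111.0, 89.9, 166.5]
contact_force: [0.0, -0.5, 0.4]
finger_gap: 0.6
```

```bash
python3 -c "
from go import *
env.grab_frame('side')
show();to(h2w(0,-35),22.3,7.4)"
```

```text
hous [ -0.7 -40.5] z 63.4 yaw-H 0.1 F [ 0.6 -0.2  0.9] t 15.1
shift [ 1.028  0.017 -0.137] turn 0.017 yaw now 7.5 t 15.1 gap 0.604
```

>>> move_arm(
  rows=[0.6, 0, 0, 0, 0.6, 0.9, 0, 0, 0, 0.6, 1.02, 0, 0, 0, 0.6, 1.02, 0, -0.2, 0, 0.6, 1.02, 0, -0.4, 0, 0.6, 1.02, 0, -0.5, 0, 0.6, 1.02, 0, -0.6, 0, 0.6, 1.02, 0, -0.65, 0, 0.6, 1.02, 0, -0.7, 0, 0.6, 1.02, 0, -0.74, 0, 0.6, 1.02, 0, -0.77, 0, 0.6, 1.02, 0, -0.77, 0, 0.6],
)

```text
t: 16.3
position: [542.7, -24.6, 21.4]
tool_rot: [-136.8, 90.0, 140.6]
contact_force: [-0.3, -0.0, -0.0]
finger_gap: 0.597
```

```bash
python3 look.py 11
```

```text
hous [ -1.1 -10.2] z 21.3 yaw-H -0.0 F [ 0.1 -0.1  1.1] t 16.35
```

View pics/side11.png

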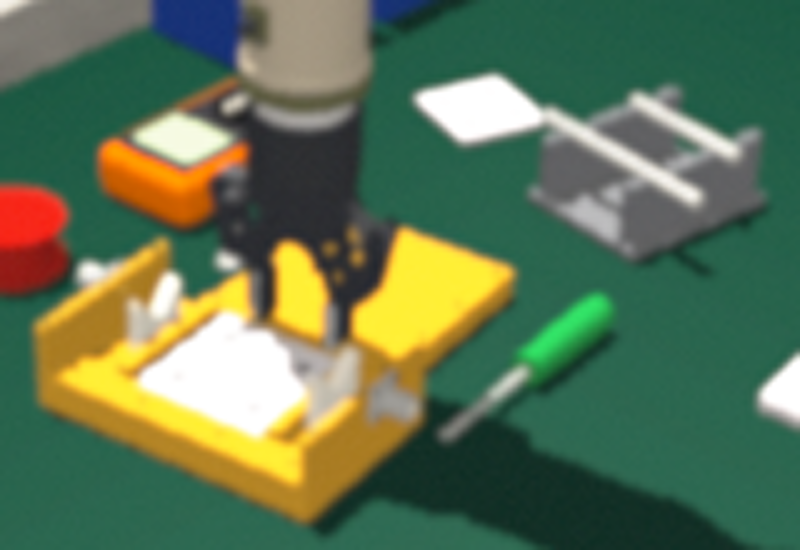

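```bash
python3 -c "
from go import *
to([501.3,-325],150,-99)"
```

```text
shift [-3.217 -1.994  7.314] turn 17.733 yaw now 7.4 t 16.35 gap 0.6
```

>>> move_arm(
  rows=[0, 0, 0.6, 0, 0.6, -1.1, 0, 1.2, 1.4, 0.6, -2.2, 0, 2.0, 2.8, 0.6, -3.2, 0, 3, 4.2, 0.6, -3.2, -1.99, 7.31, 17.7, 0.6, -3.2, -1.99, 7.31, 17.7, 0.6, -3.2, -1.99, 7.31, 17.7, 0.6, -3.2, -1.99, 7.31, 17.7, 0.6, -3.2, -1.99, 7.31, 17.7, 0.6, -3.2, -1.99, 7.31, 17.7, 0.6, -3.2, -1.99, 7.31, 17.7, 0.6, -3.2, -1.99, 7.31, 17.7, 0.6],
)

```text
t: 17.55
position: [501.2, -325.0, 149.3]
tool_rot: [-84.0, 90.0, 99.1]
contact_force: [0.7, 0.7, -0.3]
finger_gap: 0.597
```

```bash
python3 look.py 12 t; python3 -c "
from go import *
to([501.3,-325],150,-99)"
```

```text
hous [ -80.7 -302.5] z 149.3 yaw-H -94.8 F [ 0.2 -0.3  0.9] t 17.6
shift [-0.018  0.01   0.004] turn 2.055 yaw now -86.67 t 17.65 gap 0.599
```

View pics/side12.png

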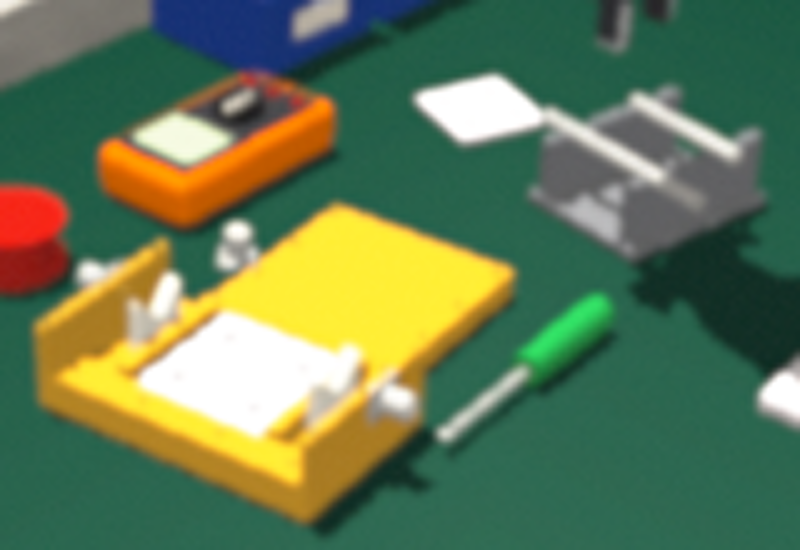

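View pics/top12.png

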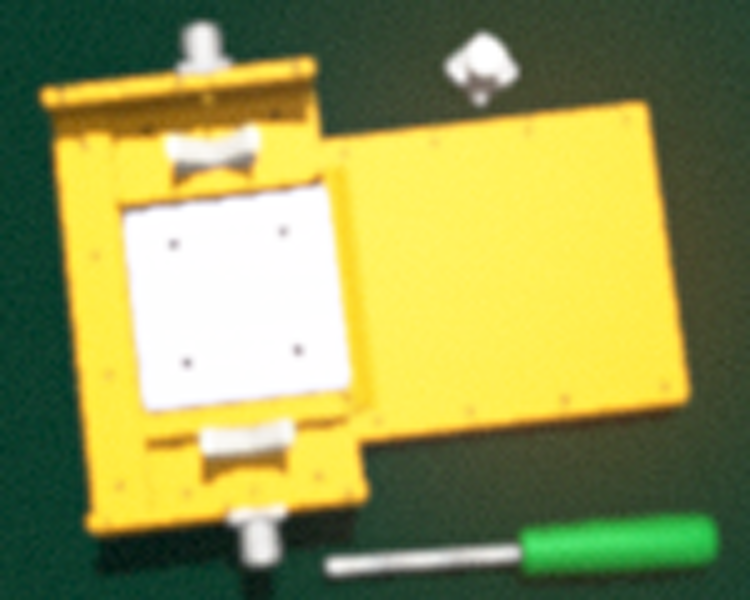

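The back corners are now at (325,184) and (351,388). That matches the flat prediction, so the plate has dropped in. Next I'll grasp the rod.

>>> move_arm(
  rows=[0, 0, 0, 1, 0.6, 0, 0.01, 0, 2.05, 0.6, 0.8, 0.01, 0, 2.05, 0.6, 1.6, 0.01, 0, 2.05, 0.6, 2.4, 0.01, 0, 2.05, 0.6, 2.8, 0.01, 0, 2.05, 0.6, 2.94, 0.01, 0, 2.05, 0.6, 2.94, 0.01, 0, 2.05, 0.6],
)

```text
t: 18.45
position: [501.2, -325.1, 31.2]
tool_rot: [-31.5, 89.9, 139.8]
contact_force: [0.4, 0.9, 1.1]
finger_gap: 0.597
```

```bash
python3 -c "
from go import *
import cv2
p=env.grab_frame('side');a=cv2.cvtColor(p['img'],cv2.COLOR_RGB2BGR)
cv2.imwrite('pics/sr1.png',cv2.resize(a[110:200,280:370],None,fx=6,fy=6,interpolation=cv2.INTER_CUBIC))
p=env.grab_frame('top');a=cv2.cvtColor(p['img'],cv2.COLOR_RGB2BGR)
cv2.imwrite('pics/tr1.png',cv2.resize(a[145:230,360:450],None,fx=6,fy=6,interpolation=cv2.INTER_CUBIC))
to([501.3,-325],31.3,-99)
"
```

```text
shift [ 0.032 -0.012  0.016] turn 0.035 yaw now -98.79 t 18.55 gap 0.603
```

View pics/sr1.png

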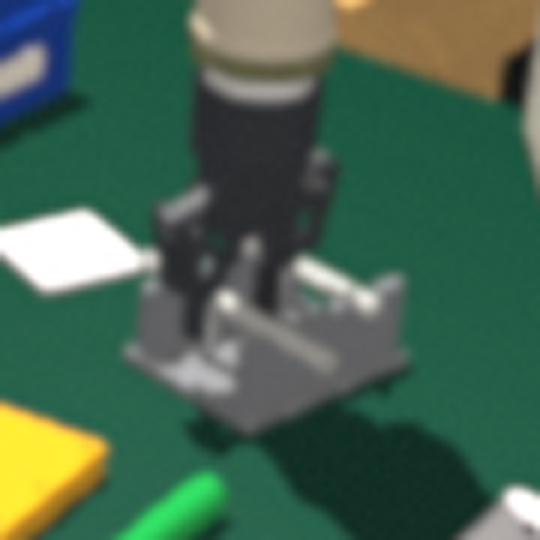

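View pics/tr1.png

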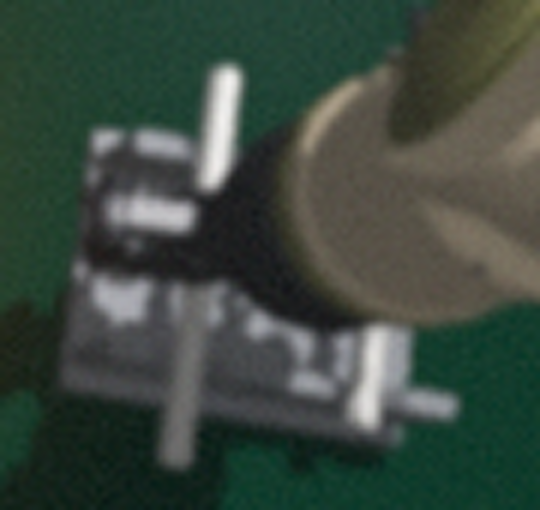

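>>> move_arm(
  rows=[0, 0, 0, 0, 0.4, 0, 0, 0, 0, 0.3, 0, 0, 0, 0, 0.22, 0, 0, 0, 0, 0.18, 0, 0, 0, 0, 0.1, 0, 0, 0, 0, 0, 0, 0, 0, 0, 0, 0, 0, 0, 0, 0],
  force=50,
)

```text
t: 19.35
position: [501.6, -325.8, 32.2]
tool_rot: [135.8, 90.0, -53.1]
contact_force: [-1.7, -0.8, 5.4]
finger_gap: 0.122
```

```bash
python3 -c "
from go import *
show();print(env.sense()['position'],env.sense()['finger_gap'],env.sense()['torque'])
"
```

```text
hous [ -80.7 -303.6] z 32.2 yaw-H -106.29 F [-1.7 -0.8  5.4] t 19.35
[ 501.59806421 -325.79177036   32.16487007] 0.1223796133032036 [-0.28210185  0.21683953 -0.04821506]
```

>>> move_arm(
  rows=[-0.15, 0, 0, 0, 0, -0.4, 0, 0, 0, 0, -0.9, 0, 0, 0, 0, -1.6, 0, 0, 0, 0, -2.2, 0, 0, 0, 0, -2.6, 0, 0, 0, 0, -2.6, 0, 0, 0, 0],
)

```text
t: 20.05
position: [502.5, -325.6, 138.5]
tool_rot: [163.3, 89.8, -25.5]
contact_force: [-0.8, 0.0, -1.3]
finger_gap: 0.117
```

```bash
python3 -c "
from go import *
import cv2
p=env.grab_frame('side');a=cv2.cvtColor(p['img'],cv2.COLOR_RGB2BGR)
cv2.imwrite('pics/sr2.png',cv2.resize(a[90:200,270:370],None,fx=5,fy=5,interpolation=cv2.INTER_CUBIC))
p=env.grab_frame('top');a=cv2.cvtColor(p['img'],cv2.COLOR_RGB2BGR)
cv2.imwrite('pics/tr2.png',cv2.resize(a[145:240,360:460],None,fx=6,fy=6,interpolation=cv2.INTER_CUBIC))
s=env.sense();show();print(s['position'],s['finger_gap'])
to(h2w(0,51.5),137,7.4-90)
"
```

```text
hous [ -80.7 -302.8] z 136.1 yaw-H -106.24 F [-0.2  0.3 -1. ] t 20.15
[ 501.47304148 -324.95159246  136.0886542 ] 0.11854053905499223
shift [-0.023 -9.068  0.54 ] turn -2.707 yaw now -98.84 t 20.15 gap 0.119
```

View pics/sr2.png

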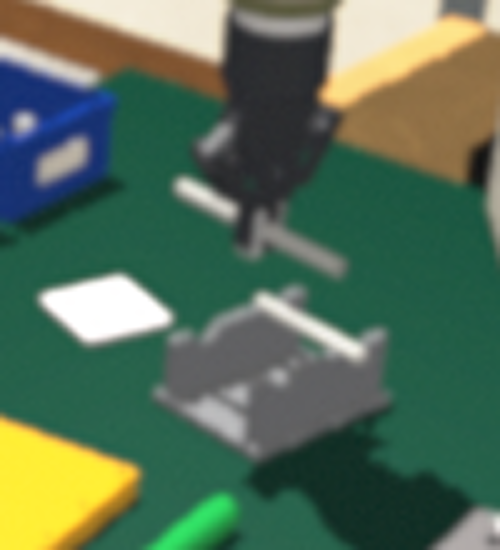

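View pics/tr2.png

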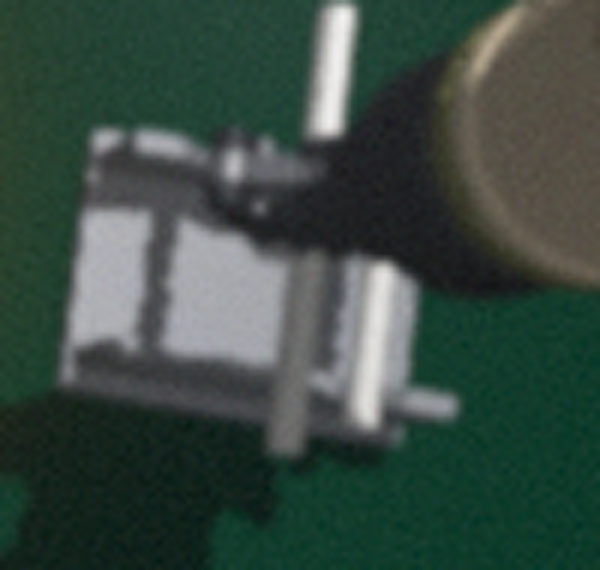

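```bash
python3 -c "
from pl import *
ct=crop([[340,3],[285,456]],360,145,6); cs=crop([[178,183],[344,268]],270,90,5)
def f(p):
    a=np.radians(p[3]);u=np.array([np.cos(a)*np.cos(p[4]),np.sin(a)*np.cos(p[4]),np.sin(p[4])])
    P=np.array([p[:3]+80*u,p[:3]-80*u])
    return np.concatenate([(proj(P,Kt,Tt)-ct).ravel(),(proj(P,Ks,Ts)-cs).ravel()])
r=least_squares(f,[501,-325,154,-9,0]);print(r.x.round(2),r.fun.round(2))
inv=lambda c,ox,oy:(c-[ox,oy]+.5)*5-.5
for nm,K,T,h,ox,oy in (('t',Kt,Tt,Ht,195,115),('s',Ks,Ts,Hs,195,130)):
  P=[[sx*xx,51.5+yy,60] for sx in(1,-1) for xx in (66,76) for yy in (-23,23)]
  print(nm,inv(proj(pose(P,h),K,T),ox,oy).round(0).tolist())
from station import env
for c in ('top','side'):
  p=env.grab_frame(c)
  for t in ('rod_seat','housing','lip','pocket'): print(c,t,[(np.round(d['location'],1).tolist(),round(d['confidence'],2)) for d in env.spot_point(t,p)[:1]])
"
```

```text
[ 5.0097e+02 -3.2354e+02  1.5919e+02 -8.3300e+00  3.0000e-02] [-0.18  0.18  0.18 -0.12  0.3  -0.19 -0.35  0.09]
t [[264.0, 148.0], [169.0, 159.0], [262.0, 128.0], [167.0, 139.0], [297.0, 419.0], [200.0, 431.0], [299.0, 440.0], [202.0, 452.0]]
s [[185.0, 277.0], [142.0, 307.0], [173.0, 272.0], [129.0, 302.0], [350.0, 343.0], [309.0, 376.0], [363.0, 348.0], [322.0, 382.0]]
top rod_seat [([775.9, 23.7, 0.9], 0.32)]
top housing [([541.1, -12.1, -1.8], 0.87)]
top lip [([547.7, -9.8, 19.3], 0.61)]
top pocket []
side rod_seat [([531.9, 36.1, 50.3], 0.81)]
side housing [([542.7, -14.6, 1.5], 0.84)]
side lip [([545.2, -13.8, 23.1], 0.86)]
side pocket [([535.8, 37.4, 16.0], 0.56)]
```

>>> move_arm(
  rows=[0, -0.5, 0.03, -0.2, 0, 0, -1.5, 0.1, -0.5, 0, 0, -2.6, 0.15, -0.8, 0, 0, -3.7, 0.22, -1.1, 0, 0, -4.8, 0.29, -1.4, 0, 0, -5.9, 0.35, -1.7, 0, 0, -7, 0.42, -2.1, 0, 0, -8, 0.48, -2.4, 0, 0, -8.7, 0.52, -2.6, 0, 0, -9.07, 0.54, -2.71, 0, 0, -9.07, 0.54, -2.71, 0],
)

```text
t: 21.75
position: [535.9, 39.0, 135.7]
tool_rot: [-92.2, 90.0, 95.4]
contact_force: [0.2, -0.8, -0.8]
finger_gap: 0.121
```

```bash
python3 look.py 13; python3 -c "
from go import *
to(h2w(0,51.5),60,7.4-90)"
```

```text
hous [-0.1 51.6] z 135.8 yaw-H -89.92 F [-0.9  0.1 -1.3] t 21.8
shift [ 1.894  0.003 -0.003] turn 0.013 yaw now -82.52 t 21.8 gap 0.122
```

View pics/side13.png

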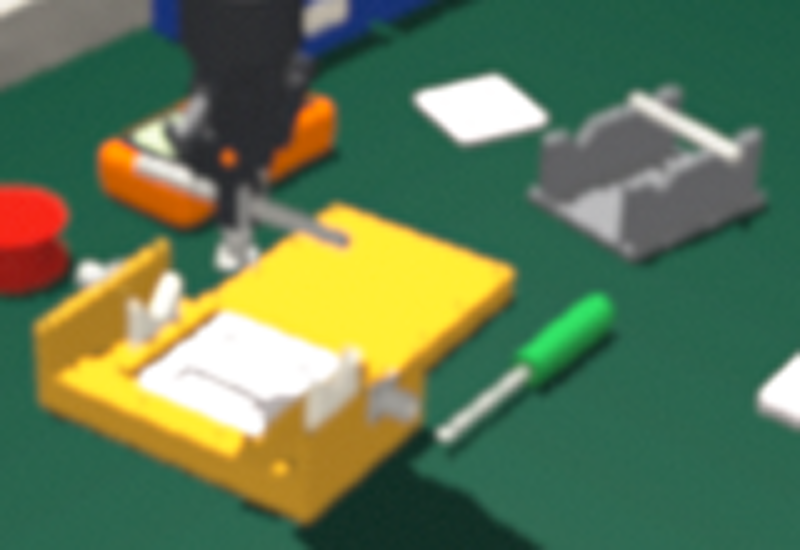

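>>> move_arm(
  rows=[0.4, 0, 0, 0, 0, 1.0, 0, 0, 0, 0, 1.5, 0, 0, 0, 0, 1.85, 0, 0, 0, 0, 2.0, 0, 0, 0, 0, 2.0, 0, 0, 0, 0],
)

```text
t: 22.4
position: [535.5, 34.8, 55.3]
tool_rot: [23.5, 89.9, -149.2]
contact_force: [0.5, -0.9, -0.4]
finger_gap: 0.119
```

```bash
python3 look.py 14 t; python3 -c "
from go import *
to(h2w(0,51.5),34,7.4-90)"
```

```text
hous [-0.2 50. ] z 55.9 yaw-H -90.1 F [-0.5 -0.5 -0.5] t 22.45
shift [ 0.557 -0.031  0.005] turn -0.014 yaw now -82.68 t 22.5 gap 0.121
```

View pics/side14.png

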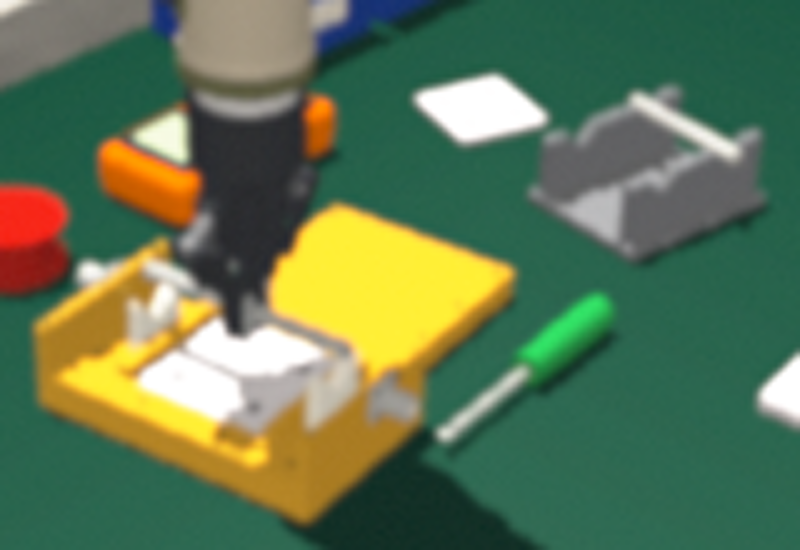

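View pics/top14.png

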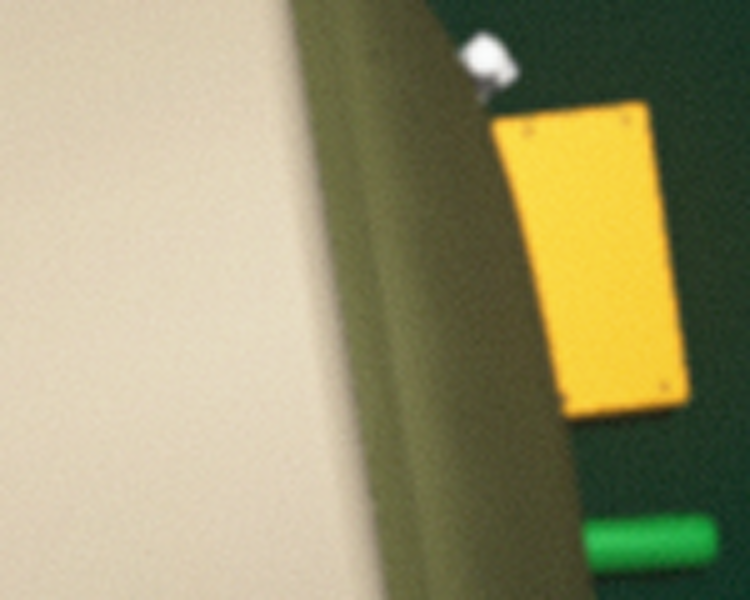

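```bash
python3 -c "
from pl import *
inv=lambda c,ox,oy:(c-[ox,oy]+.5)*5-.5
print(inv(proj(pose([[80,50.5,74],[-80,50.5,74],[80,50.5,78],[-80,50.5,78]],Hs),Ks,Ts),195,130).round(0))
"
```

```text
[[147. 266.]
 [350. 348.]
 [147. 261.]
 [350. 342.]]
```

>>> move_arm(
  rows=[0.15, -0.03, 0, 0, 0, 0.28, -0.03, 0, 0, 0, 0.38, -0.03, 0, 0, 0, 0.44, -0.03, 0, 0, 0, 0.47, -0.03, 0, 0, 0, 0.5, -0.03, 0, 0, 0, 0.5, -0.03, 0, 0, 0],
)

```text
t: 23.2
position: [535.8, 37.7, 35.7]
tool_rot: [10.7, 90.0, -161.9]
contact_force: [0.5, 0.7, -0.5]
finger_gap: 0.119
```

```bash
python3 look.py 15; python3 -c "
from go import *
s=env.sense();print(s['torque'],s['contact_force'])"
```

```text
hous [ 0.1 52.5] z 35.8 yaw-H -90.01 F [-0.3 -0.  -0.9] t 23.25
[-0.05142147  0.03021194  0.05275929] [-0.26176998 -0.02305033 -0.92239187]
```

View pics/side15.png

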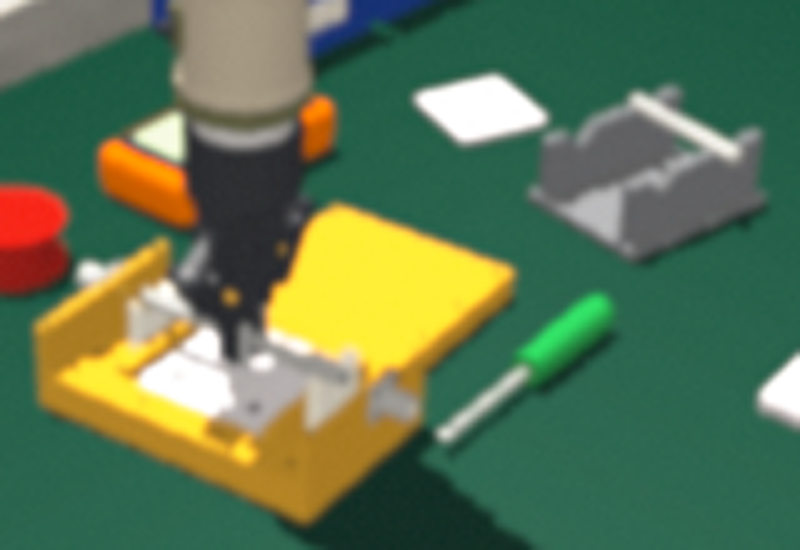

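>>> move_arm(
  rows=[0.02, 0, 0, 0, 0, 0.04, 0, 0, 0, 0, 0.06, 0, 0, 0, 0, 0.06, 0, 0, 0, 0],
)

```text
t: 23.65
position: [535.8, 37.7, 33.3]
tool_rot: [1.6, 90.0, -171.0]
contact_force: [0.1, -0.0, -1.5]
finger_gap: 0.116
```

```bash
python3 -c "
from go import *
show();print(env.sense()['torque'])"
```

```text
hous [ 0.  52.4] z 33.3 yaw-H -90.0 F [ 0.1 -0.  -1.5] t 23.65
[ 0.0227018  -0.00820801  0.01653882]
```

>>> move_arm(
  rows=[0.02, 0, 0, 0, 0, 0.04, 0, 0, 0, 0, 0.05, 0, 0, 0, 0, 0.05, 0, 0, 0, 0],
)

```text
t: 24.05
position: [536.0, 37.3, 32.1]
tool_rot: [150.2, 90.0, -22.5]
contact_force: [-2.3, -2.0, 10.4]
finger_gap: 0.118
```

```bash
python3 -c "
from go import *
show();print(env.sense()['torque'])"
```

```text
hous [ 0.2 52. ] z 32.1 yaw-H -90.01 F [-2.3 -2.  10.4] t 24.05
[-0.34413571  0.36220698  0.14975348]
```

Contact at 10 N, at the expected height. I'll release slowly.

>>> move_arm(
  rows=[-0.02, 0, 0, 0, 0.13, -0.02, 0, 0, 0, 0.15, -0.02, 0, 0, 0, 0.17, -0.02, 0, 0, 0, 0.2, -0.02, 0, 0, 0, 0.25, -0.02, 0, 0, 0, 0.3, -0.02, 0, 0, 0, 0.35, -0.02, 0, 0, 0, 0.35],
  force=20,
)

```text
t: 24.85
position: [535.9, 37.7, 32.2]
tool_rot: [12.0, 90.0, -160.6]
contact_force: [-0.9, 1.0, 0.9]
finger_gap: 0.354
```

```bash
python3 look.py 16
```

```text
hous [ 0.1 52.4] z 32.2 yaw-H -90.0 F [0.7 0.2 0.1] t 24.9
```

View pics/side16.png

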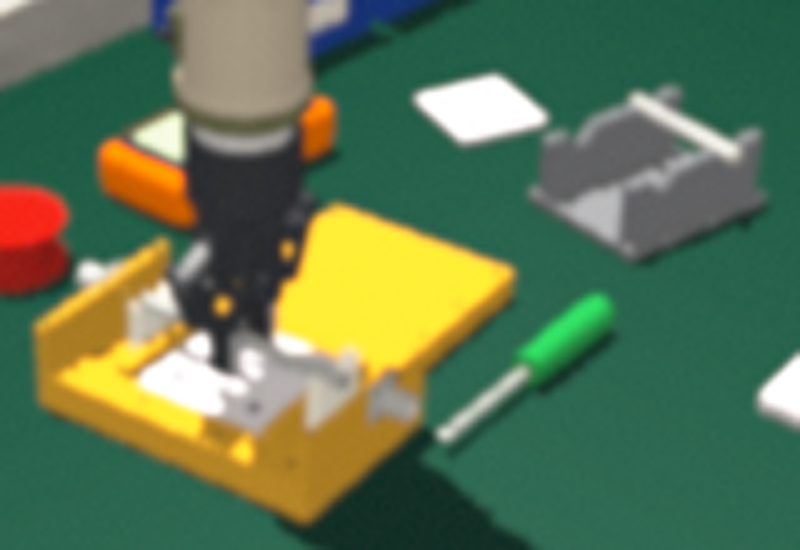

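>>> move_arm(
  rows=[-0.2, 0, 0, 0, 0.35, -0.6, 0, 0, 0, 0.35, -1.2, 0, 0, 0, 0.35, -2.2, 0, 0, 0, 0.35, -3.2, 0, 0, 0, 0.35, -3.8, 1, 0, 0, 0.35, -3.8, 2.2, 0, 0, 0.35, -3.8, 3.4, 0, 0, 0.35, -3.8, 4.6, 0, 0, 0.35, -3.8, 5.5, 0, 0, 0.35, -3.8, 5.5, 0, 0, 0.35],
)

```text
t: 26.0
position: [563.7, -186.9, 185.0]
tool_rot: [101.4, 89.8, -71.7]
contact_force: [-0.4, -0.7, -0.2]
finger_gap: 0.345
```

```bash
python3 look.py 17 t
```

```text
hous [  -0.8 -170.6] z 184.7 yaw-H -90.29 F [ 0.4  0.5 -0.1] t 26.05
```

View pics/side17.png

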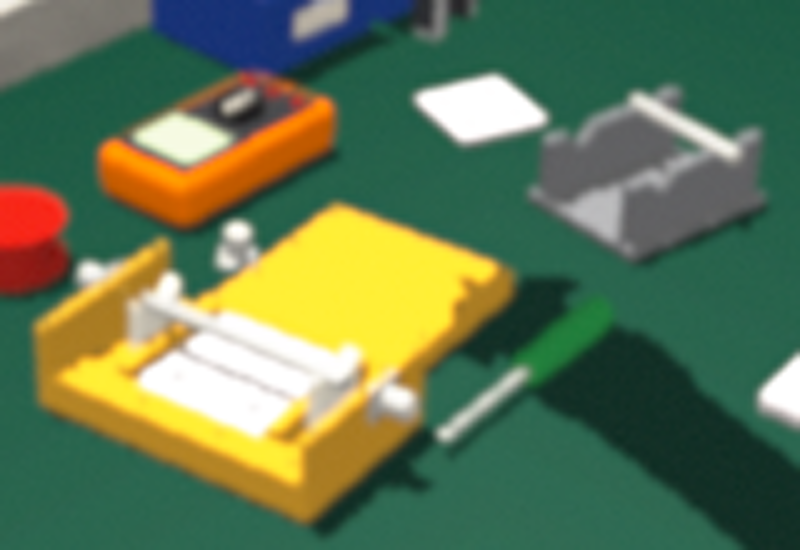

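View pics/top17.png

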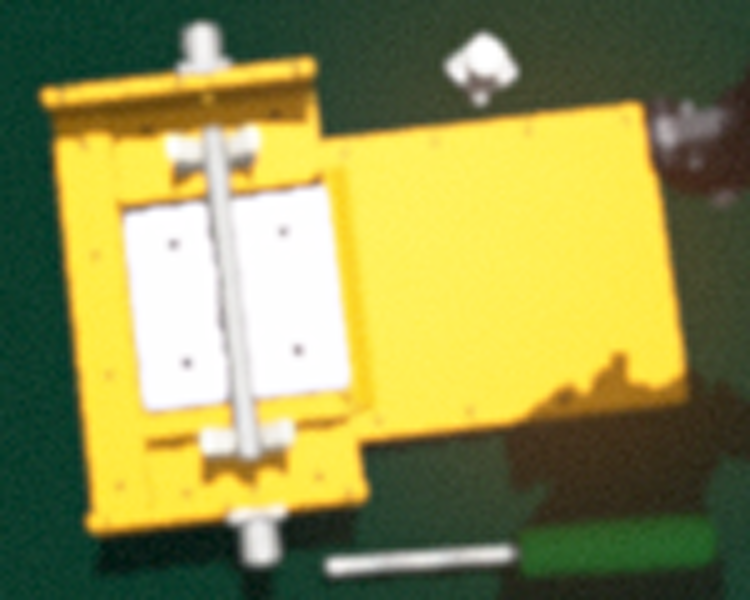

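```bash
python3 -c "
from pl import *
inv=lambda c,ox,oy:(c-[ox,oy]+.5)*5-.5
P=[[80,51.5,52],[-80,51.5,52]]
print('t',inv(proj(pose(P,Ht),Kt,Tt),195,115).round(0).tolist(),'s',inv(proj(pose(P,Hs),Ks,Ts),195,130).round(0).tolist())
for k in C: C[k][2]=23
plate('t',dict(pp=[122,211],mp=[145,411],mm=[351,388],pm=[325,183]))
"
```

```text
t [[214.0, 129.0], [252.0, 456.0]] s [[147.0, 295.0], [348.0, 377.0]]
plate in housing 1.4 51.0 0.2 res [ 0.5  0.2  0.4 -0.3 -0.5 -0.6 -0.4  0.9]
```

The rod lies in both saddles. Its ends are at (211,124) and (250,460), against (214,129) and (252,456) predicted for a centred rod. The plate is flat at (1.4, 51.0), the short rod is still in the rest, and the other things haven't moved.

```bash
python3 -c "
from station import env
print(env.hand_in())"
```

```text
the job is handed in; nothing more can be done
None
```

The job is done and handed in at about 26 s, with the gripper clear of everything.

**Plate:** I straightened and centred it with two side pushes, then slid it over the lip with two fingers from behind. A check picture after the first push showed its back edge still hung on the lip. I went back and pushed about 3 mm more, and it dropped in. The last top view put it flat at (1.4, 51.0) mm in housing axes, 0.2° askew.

**Rod:** I lifted the longer rod out of the rest and lowered it into both V saddles until I felt about 10 N, then released it slowly. In the last top picture its ends were within about 1 pixel (2–3 mm) of a centred rod, and the two end errors nearly cancel, so it is centred to about 1 mm.

**Other things:** the shorter rod is still in the rest. The loose connector, screwdriver, multimeter and reel looked unmoved in the last pictures. The bottle and parts bin were outside those close-ups, but the arm never went near them.

**Checks that disagreed:**
- The trained network's `rod_seat` reading was wrong once in the top view, at low confidence. I used my own fit of the housing instead.
- Before placing, the rod looked about 1.7° tilted in the grip. The last pictures show it lying in both saddles.

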